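# Change over and seal three slide-processing modules

### The job

Move the finished grey cartridge out of the orange module and lay it flat in the steel tray, then lay each fresh cartridge that is here flat in the bay of the module of its own colour, with its grip fin at the module's front. With all three vent caps up (pull up any that is down), press all three hinged covers down until they click and stay shut, the cover of an empty module too; only when all three are shut with the caps still up, press all three vent caps right down so that they stay. Leave the other things on the bench standing where they are.

Things in the scene. Friction and masses are not known exactly. Their poses are not given: they have to be found in the camera images.
- module_blue: Fixed white module with blue colour plates and cover, base 150 (x) x 132 mm (y -40 to +92). Origin: on the bench, mid base along x, on the bay's centre line. -x is its front, to the robot. Bay: open-top pocket 124 x 56 mm centred at x -8, y 0; floor at z 12, walls to z 26. Loaded cartridge: (-8, 0, 12) mm, fin at the front. Vent pod: x -70..30, y 43..89, top z 40; cap axis x -20, y 66.
- cover_blue (a joint): blue cover's angle, rad: 0 shut (level), 1.25 open (light spring; starts so), top at z 125 mm. Panel 88 x 64 wide x 8 mm; hinge along the module's y at x 66, z 40. Shut, it reaches to x -22, top z 48. Catch post beside it (x -1..13, y 38..47, to z 52): its ball resists below 0.21 (9 N near the free edge), past 0.09 pulls the cover shut and holds it; let go above, it opens.
- vent_blue (a joint): Travel of module_blue's vent cap, m: 0 = up (venting), 0.016 = right down (sealed). A ball detent holds it down; between 0.003 and 0.0105 it pushes it up, beyond that down; pressing or pulling past it takes about 10 N. Up to 0.008 counts as up. Starts up or down (rarely stuck between).
- vent_blue_top (a point): Centre of the top of module_blue's vent cap: a black knob 34 mm across with a dot in blue, top 76 mm above the bench when up, 60 mm when down; its side is free for 20 mm above the pod when down, 36 mm when up.
- module_orange: Fixed white module with orange colour plates and cover, base 150 (x) x 132 mm (y -40 to +92). Origin: on the bench, mid base along x, on the bay's centre line. -x is its front, to the robot. Bay: open-top pocket 124 x 56 mm centred at x -8, y 0; floor at z 12, walls to z 26. Loaded cartridge: (-8, 0, 12) mm, fin at the front. Vent pod: x -70..30, y 43..89, top z 40; cap axis x -20, y 66.
- cover_orange (a joint): orange cover's angle, rad: 0 shut (level), 1.25 open (light spring; starts so), top at z 125 mm. Panel 88 x 64 wide x 8 mm; hinge along the module's y at x 66, z 40. Shut, it reaches to x -22, top z 48. Catch post beside it (x -1..13, y 38..47, to z 52): its ball resists below 0.21 (9 N near the free edge), past 0.09 pulls the cover shut and holds it; let go above, it opens.
- vent_orange (a joint): Travel of module_orange's vent cap, m: 0 = up (venting), 0.016 = right down (sealed). A ball detent holds it down; between 0.003 and 0.0105 it pushes it up, beyond that down; pressing or pulling past it takes about 10 N. Up to 0.008 counts as up. Starts up or down (rarely stuck between).
- vent_orange_top (a point): Centre of the top of module_orange's vent cap: a black knob 34 mm across with a dot in orange, top 76 mm above the bench when up, 60 mm when down; its side is free for 20 mm above the pod when down, 36 mm when up.
- module_yellow: Fixed white module with yellow colour plates and cover, base 150 (x) x 132 mm (y -40 to +92). Origin: on the bench, mid base along x, on the bay's centre line. -x is its front, to the robot. Bay: open-top pocket 124 x 56 mm centred at x -8, y 0; floor at z 12, walls to z 26. Loaded cartridge: (-8, 0, 12) mm, fin at the front. Vent pod: x -70..30, y 43..89, top z 40; cap axis x -20, y 66.
- cover_yellow (a joint): yellow cover's angle, rad: 0 shut (level), 1.25 open (light spring; starts so), top at z 125 mm. Panel 88 x 64 wide x 8 mm; hinge along the module's y at x 66, z 40. Shut, it reaches to x -22, top z 48. Catch post beside it (x -1..13, y 38..47, to z 52): its ball resists below 0.21 (9 N near the free edge), past 0.09 pulls the cover shut and holds it; let go above, it opens.
- vent_yellow (a joint): Travel of module_yellow's vent cap, m: 0 = up (venting), 0.016 = right down (sealed). A ball detent holds it down; between 0.003 and 0.0105 it pushes it up, beyond that down; pressing or pulling past it takes about 10 N. Up to 0.008 counts as up. Starts up or down (rarely stuck between).
- vent_yellow_top (a point): Centre of the top of module_yellow's vent cap: a black knob 34 mm across with a dot in yellow, top 76 mm above the bench when up, 60 mm when down; its side is free for 20 mm above the pod when down, 36 mm when up.
- fresh_blue: Loose fresh slide cartridge: white block with blue band and blue grip fin, 110 (its x) x 44 (y) x 20 mm high, 120 g; may be absent. Origin: centre of its underside. Upright grip fin on top, centred at x = -41, y = 0 mm: 24 mm long (x), 12 mm thick (y), from 20 to 50 mm above the underside. Lies on the bench; belongs in module_blue.
- fresh_orange: Loose fresh slide cartridge: white block with orange band and orange grip fin, 110 (its x) x 44 (y) x 20 mm high, 120 g; may be absent. Origin: centre of its underside. Upright grip fin on top, centred at x = -41, y = 0 mm: 24 mm long (x), 12 mm thick (y), from 20 to 50 mm above the underside. Lies on the bench; belongs in module_orange.
- fresh_yellow: Loose fresh slide cartridge: white block with yellow band and yellow grip fin, 110 (its x) x 44 (y) x 20 mm high, 120 g; may be absent. Origin: centre of its underside. Upright grip fin on top, centred at x = -41, y = 0 mm: 24 mm long (x), 12 mm thick (y), from 20 to 50 mm above the underside. Lies on the bench; belongs in module_yellow.
- finished: Loose finished slide cartridge: grey with white band and white grip fin, same shape, sizes and origin as the fresh ones. Starts in the bay of the orange module, fin at the front.
- tray: Fixed shallow open steel tray, 180 (its x) x 140 (y) x 22 mm high, walls and floor 4 mm thick. Origin: centre of its underside.
- bottle: Bystander: amber bottle, 60 mm diameter, 140 mm tall. Origin: centre of its underside.
- beaker: Bystander: empty glass beaker, 70 mm diameter, 90 mm tall. Origin: centre of its underside.
- tipbox: Bystander: orange pipette-tip box with clear lid, 120 x 85 x 68 mm. Origin: centre of its underside.
- slidebox: Bystander: green slide box, 90 x 70 x 35 mm. Origin: centre of its underside.
- jar: Bystander: glass jar, 56 mm diameter, 70 mm tall. Origin: centre of its underside.
- marker: Bystander: red marker pen, 130 mm long, 16 mm thick, lying. Origin: middle of its underside.
Things that resemble listed ones, but are neither listed nor needed, are in the scene too. What is shaped like the fresh_blue but pink is not meant.

How it is judged:
By the outcome, as a careful person would: the job done as asked, in the order asked, and still so for the second after the job is handed in, with the robot touching nothing.
Of fresh_blue, fresh_orange, fresh_yellow only 1 to 3 are there at a start; the rules pass over those that are not, and their reading is None.
At some moment in a run one of fresh_blue, fresh_orange, fresh_yellow may be knocked a few centimetres aside while the robot is not near it.
Once in a run the grip may slacken for a moment while it holds something.
It also fails if it takes over 210 s, if anything falls off the work surface, if the arm or the gripper's body presses on something with over 40 N, if the wrist force passes 120 N, or if a joint passes its speed limit or range.

### The arm

A 6-joint arm with a two-finger parallel gripper is mounted at the origin on the work surface. World frame = base frame: x ahead of the robot, y to its left, z up, the work surface at z = 0. Lengths are in m, angles in rad, forces in N, time in s.
With the tool pointing down it reaches from about 0.35 to 0.975 m from the base axis. Payload 4.9 kg.
Tool frame: the origin (TCP) lies at the very end of the fingers, on their centre line; the grasp point (between the pads) lies 19 mm behind it; z points along the fingers, y is the line along which they close (so a half turn about z gives the same grasp; the last joint's range is limited). The gripper opens to 85 mm and grips with 20 to 120 N. Pads are 22 mm wide; open, the fingers measure 114 mm over their backs; the gripper's body (76 mm by 85 mm) begins 54 mm behind the grasp point. The pads swing forward as they close: fully open they stand 13 mm farther back than shut.
Start: joints at [1.151, 0.053, 1.613, -0, 1.476, -0.119], TCP at [0.185, 0.597, 0.231] pointing down, gripper open.
Joint ranges: [-3.01, 3.01], [-1.01, 2.22], [0.06, 2.58], [-1.02, 4.17], [0.09, 2.62], [-3.14, 3.14]. Speed limits (rad/s): [2.57, 2.57, 3.14, 3.14, 3.14, 3.14].

### API

Orientations are given as a unit quaternion [w, x, y, z].
In Python, from plant import manip gives the robot as it stands.
- The arm moves only by the tool send_rows, never from a script. Its argument "increments" is a list of rows, each an object of numbers: "claw": the closure, from -1 (fully open) to 1 (shut); "dx", "dy", "dz": the shift along the tool's x, y, z in units of 0.5 m (1.0 is 0.5 m); "yaw": the turn about the tool's z in units of 1.5 rad (1.0 is 1.5 rad). A call has 1 to 20 rows; each row is the pose to reach, as a shift and turn from the pose commanded when the call began, along the tool's axes at that moment; what a row does not reach only later rows make up. A row lasts 1/8 s, in which the tool goes at most 62.5 mm and 10.7 degrees, less where a joint would pass 70% of its speed; a pose out of reach is approached as far as the arm can. A call with a number of a shift or a turn outside -1 to 1 is refused whole. A call with a gripper value outside its range is refused whole. The fingers move at their own pace and stop on an object; the grip force is fixed at half the most. Time passes only in rows, so rows that repeat a pose let the fingers close. It gives the time, the measured TCP pose, the force, the opening and the grip force at its end, in the units of the state.
- manip.state(): the state, without advancing time (a new reading comes with each control period).
- manip.grab_frame(name): name is "side" or "top" or "wrist"; returns the picture (384x512x3 uint8, red, green, blue); there is no depth.
- manip.camera_params(name): a dict with "camera_matrix" (3x3 intrinsics, pixels), "k1" (the pictures are not rectified: a ray, as slopes to the right and down, at radius r is drawn at 1 + k1 r^2 times it, then the intrinsics apply), "extrinsics" (4x4, takes a point from world to camera coordinates); the wrist camera has in their place "tool_from_camera" (4x4, takes a point from camera to tool coordinates, whose origin is the TCP and whose axes are the flange's). Camera axes: x right, y down, z forward; pixel columns grow to the right and rows downward; lengths in m; the calibration is good to about 2 mm. A picture is of the moment at which its call begins: read the wrist's pose just before it. camera_params takes no time and is no camera call.
- manip.job_done(): hands the job in; it is judged then, once.
The state is a dict: "time": time; "joint_pos": joint angles; "joint_vel": joint speeds; "joint_efforts": joint torques, N m; "tool_pos": TCP position; "tool_rot": TCP orientation; "contact_force": force on the tool from outside, world axes, zero at the start; "ft_torque": the same for the moment, N m; "gripper_width": opening from 0.0 (shut) to 1.0 (fully open); "grasp_force": force on a finger pad.
Only numpy, scipy, OpenCV 4.12 (cv2) and the standard library are available. Lean on these libraries where they do the work, as an engineer would, in place of code of your own. Each camera call takes 0.05 s, during which the arm holds its last target. There are 200 camera calls.

## Working session

There is one attempt and no reset: what is moved stays moved. The work goes in short steps, Python scripts to look and compute and a tool call to move; the robot and the scene stay as the last step left them, time stands still between calls to the robot, and variables do not carry over. Pictures are saved under pics/ and viewed, at most 14 in all, crops included, and the job is handed in when it is done.

Besides the shell and the picture viewer there is one more tool, called after "Emit:" as name([rows], argument=value, ...), one row to a line, values as JSON. send_rows: Moves the arm, as the interface text tells. Shifts and turns lie within -1 to 1; 1 stands for 0.5 m of shift or 1.5 rad of turn. Its arguments: {"type":"object","properties":{"increments":{"type":"array","items":{"type":"object","properties":{"claw":{"type":"number"},"dx":{"type":"number"},"dy":{"type":"number"},"dz":{"type":"number"},"yaw":{"type":"number"}}}}},"required":["increments"]}

```bash
ls; mkdir -p pics
python3 - <<'E'
from plant import manip
import cv2,json
for n in ("top","side"):
    cv2.imwrite(f"pics/{n}0.png",manip.grab_frame(n)[:,:,::-1])
    p=manip.camera_params(n);print(n,p)
print(manip.camera_params("wrist"))
s=manip.state();print(s)
E
```

```text
pics
top {'camera_matrix': array([[417.36668926,   0.        , 262.63820467],
       [  0.        , 417.36668926, 185.72081922],
       [  0.        ,   0.        ,   1.        ]]), 'k1': -0.11939009626144623, 'extrinsics': array([[-0.02634434, -0.99939948, -0.02250897, -0.0100559 ],
       [-0.99724258,  0.02783686, -0.06879209,  0.48179757],
       [ 0.06937736,  0.02063462, -0.99737706,  1.4926516 ],
       [ 0.        ,  0.        ,  0.        ,  1.        ]])}
side {'camera_matrix': array([[350.10016973,   0.        , 258.84423262],
       [  0.        , 350.10016973, 191.28167612],
       [  0.        ,   0.        ,   1.        ]]), 'k1': 0.020728104375975494, 'extrinsics': array([[ 0.70638659, -0.7076986 ,  0.01344176, -0.35460708],
       [-0.40381762, -0.41852017, -0.81349382,  0.2343229 ],
       [ 0.58133408,  0.5692131 , -0.5814182 ,  0.81480896],
       [ 0.        ,  0.        ,  0.        ,  1.        ]])}
{'camera_matrix': array([[337.55470294,   0.        , 255.61715656],
       [  0.        , 337.55470294, 189.71662928],
       [  0.        ,   0.        ,   1.    
[... 414 characters left out ...]
joint_pos': array([ 1.15103813e+00,  5.33104934e-02,  1.61416660e+00, -7.32546140e-06,
        1.47599851e+00, -1.19011980e-01]), 'joint_vel': array([-0.00045478, -0.00074853, -0.00288322, -0.0007129 , -0.00169319,
       -0.00034882]), 'joint_efforts': array([ 1.28494426e-04, -3.94903493e+01, -3.71362603e+01, -1.79211665e-04,
        3.92289046e-03, -2.19760585e-05]), 'tool_pos': array([0.18492136, 0.59642254, 0.23016785]), 'tool_rot': array([-2.47048820e-04,  1.49806629e-01,  9.88714867e-01, -9.08491879e-04]), 'contact_force': array([-1.39877214, -0.28353674, -0.67085635]), 'ft_torque': array([ 0.021772  , -0.01459705, -0.01238208]), 'grasp_force': 0.0, 'gripper_width': 1.0025074672106473}
```

Run:
```python
import cv2
a=cv2.imread("pics/top0.png");cv2.imwrite("pics/top0b.png",cv2.resize(a,(800,600),interpolation=cv2.INTER_CUBIC))
```

```text
(no output)
```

View pics/top0b.png

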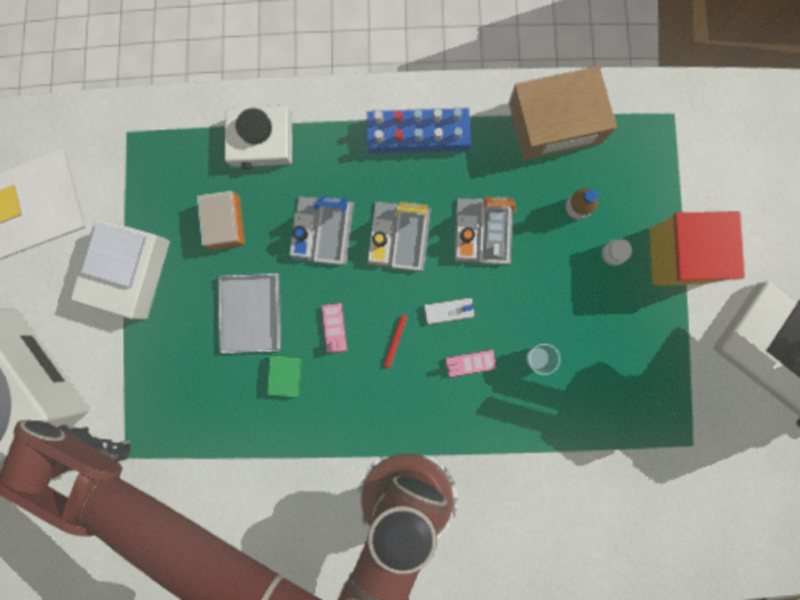

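View pics/side0.png

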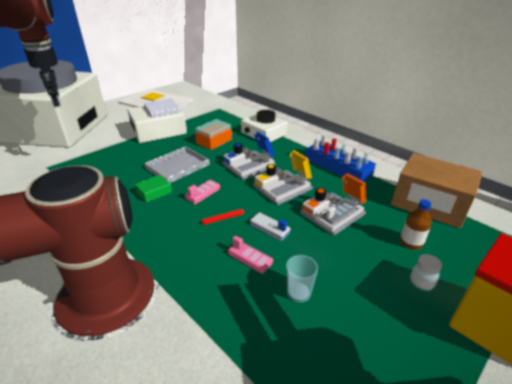

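The top view shows these (800x600 px):
- The blue module is at (322,230), yellow at (400,236) and orange with the grey cartridge at (484,230).
- The only white cartridge with a coloured fin is fresh_blue at (450,311), with its fin at right, about (466,308).
- Lookalikes are the pink cartridges at (334,328) and (471,363), which are not wanted. The box at (220,220) and the white device at (258,135) are not either.
- The tray is at (249,314).

fresh_orange and fresh_yellow look absent.

```bash
cat > h.py <<'E'
from plant import manip
import numpy as np, cv2
from scipy.spatial.transform import Rotation as R
def pose(s=None):
    s=s or manip.state(); T=np.eye(4); q=s["tool_rot"]
    T[:3,:3]=R.from_quat([q[1],q[2],q[3],q[0]]).as_matrix(); T[:3,3]=s["tool_pos"]; return T
def cam(n,T=None):
    "world-from-camera, K, k1"
    p=manip.camera_params(n)
    W=T@p["tool_from_camera"] if n=="wrist" else np.linalg.inv(p["extrinsics"])
    return W,p["camera_matrix"],np.array([p["k1"],0,0,0.])
def rays(c,px):
    W,K,d=c; u=cv2.undistortPoints(np.float64(px).reshape(-1,1,2),K,d).reshape(-1,2)
    return W[:3,3],np.c_[u,np.ones(len(u))]@W[:3,:3].T
def onz(c,px,z):
    o,v=rays(c,px); return (o+v*((z-o[2])/v[:,2])[:,None])[:,:2]
def proj(c,P):
    W,K,d=c; E=np.linalg.inv(W); r,_=cv2.Rodrigues(E[:3,:3])
    return cv2.projectPoints(np.float64(P).reshape(-1,1,3),r,E[:3,3],K,d)[0].reshape(-1,2)
def tri(cs,pxs):
    A=np.zeros((3,3));b=np.zeros(3)
    for c,p in zip(cs,pxs):
        o,v=rays(c,[p]);v=v[0]/np.linalg.norm(v[0]);M=np.eye(3)-np.outer(v,v);A+=M;b+=M@o
    return np.linalg.solve(A,b)
def snap(n,f):
    T=pose(); im=manip.grab_frame(n)[:,:,::-1].copy(); cv2.imwrite(f"pics/{f}.png",im); return im,cam(n,T)
def blobs(im,lo,hi,amin=8,box=None):
    m=cv2.inRange(cv2.cvtColor(im,cv2.COLOR_BGR2HSV),np.array(lo),np.array(hi))
    if box: k=np.zeros_like(m); k[box[1]:box[3],box[0]:box[2]]=255; m&=k
    out=[]
    for c in cv2.findContours(m,cv2.RETR_EXTERNAL,cv2.CHAIN_APPROX_NONE)[0]:
        a=cv2.contourArea(c)
        if a>=amin: M=cv2.moments(c); out.append((a,M["m10"]/M["m00"],M["m01"]/M["m00"],cv2.minAreaRect(c)))
    return sorted(out,key=lambda t:-t[0])
def goto(x,y,z,ang=None):
    "print the shift in tool axes and units; ang = wanted world angle of tool x, degrees"
    T=pose(); d=T[:3,:3].T@(np.array([x,y,z])-T[:3,3]); cur=np.degrees(np.arctan2(T[1,0],T[0,0]))
    s=f"now {T[:3,3].round(4)} ang {cur:.1f} -> dx,dy,dz {np.round(d/0.5,4)}"
    if ang is not None: s+=f" yaw {-np.radians((ang-cur+180)%360-180)/1.5:.4f}"
    print(s)
E
python3 - <<'E'
from h import *
im=cv2.imread("pics/top0.png"); c=cam("top"); si=cv2.imread("pics/side0.png"); cs=cam("side")
H={"blue":((100,120,60),(125,255,255)),"yellow":((22,130,90),(34,255,255)),"orange":((5,130,90),(18,255,255))}
bx={"blue":(180,120,235,175),"yellow":(232,120,280,178),"orange":(285,120,335,175)}
sb={"blue":(215,120,280,180),"yellow":(245,140,325,205),"orange":(295,165,375,235)}
for k in H:
    print(k,"top",[(b[0],round(b[1],1),round(b[2],1),onz(c,[b[1:3]],.076).round(3).tolist()) for b in blobs(im,*H[k],4,bx[k])][:4],
     "side",[(b[0],round(b[1],1),round(b[2],1)) for b in blobs(si,*H[k],4,sb[k])][:4])
print("fresh fin",[(b[:3],onz(c,[b[1:3]],.04).round(3).tolist()) for b in blobs(im,*H["blue"],4,(265,185,310,210))])
for u in [(449,311),(249,314),(322,230),(400,236),(484,230)]: print(u,onz(c,[[u[0]*.64,u[1]*.64]],.02).round(3))
E
```

```text
blue top [(62.5, 211.8, 130.0, [[0.679, 0.15]]), (38.5, 191.8, 157.6, [[0.583, 0.222]]), (18.0, 191.0, 148.5, [[0.616, 0.225]])] side [(219.5, 264.0, 143.2), (18.5, 230.9, 154.6), (12.5, 237.7, 144.6), (7.5, 225.9, 160.2)]
yellow top [(38.0, 242.1, 161.3, [[0.565, 0.045]]), (34.5, 263.2, 133.2, [[0.662, -0.031]]), (16.0, 242.2, 152.0, [[0.597, 0.044]])] side [(317.0, 300.6, 163.3), (34.5, 263.3, 176.4), (11.5, 270.6, 166.3), (10.5, 257.5, 182.3)]
orange top [(40.0, 298.1, 158.7, [[0.568, -0.15]]), (35.0, 320.6, 129.3, [[0.67, -0.233]]), (18.0, 299.0, 149.5, [[0.6, -0.155]])] side [(407.0, 354.5, 187.3), (46.5, 312.7, 202.8), (26.0, 307.0, 209.7), (20.5, 320.8, 190.1)]
fresh fin [((6.0, 298.6666666666667, 196.63888888888889), [[0.437, -0.15]])]
(449, 311) [[ 0.431 -0.111]]
(249, 314) [[0.436 0.355]]
(322, 230) [[0.628 0.18 ]]
(400, 236) [[ 0.608 -0.002]]
(484, 230) [[ 0.616 -0.198]]
```

Run:
```python
from h import *
c,cs=cam("top"),cam("side")
for n,a,b in [("blue",(191,148.5),(237.7,144.6)),("yellow",(242.2,152),(270.6,166.3)),("orange",(299,149.5),(320.8,190.1))]: print(n,tri([c,cs],[a,b]).round(3))
goto(.53,.02,.30,180)
```

```text
blue [0.617 0.225 0.072]
yellow [0.599 0.044 0.069]
orange [ 0.602 -0.156  0.074]
now [0.1849 0.5964 0.2302] ang 162.8 -> dx,dy,dz [-1.0007 -0.8969 -0.1382] yaw -0.2005
```

Emit:
send_rows([
  {"dz": -0.13,"claw": -1},
  {"dx": -0.98,"dy": -0.9,"dz": -0.14,"yaw": -0.2,"claw": -1},
  {"dx": -0.98,"dy": -0.9,"dz": -0.14,"yaw": -0.2,"claw": -1},
  {"dx": -0.98,"dy": -0.9,"dz": -0.14,"yaw": -0.2,"claw": -1},
  {"dx": -0.98,"dy": -0.9,"dz": -0.14,"yaw": -0.2,"claw": -1},
  {"dx": -0.98,"dy": -0.9,"dz": -0.14,"yaw": -0.2,"claw": -1},
  {"dx": -0.98,"dy": -0.9,"dz": -0.14,"yaw": -0.2,"claw": -1},
  {"dx": -0.98,"dy": -0.9,"dz": -0.14,"yaw": -0.2,"claw": -1},
  {"dx": -0.98,"dy": -0.9,"dz": -0.14,"yaw": -0.2,"claw": -1},
  {"dx": -0.98,"dy": -0.9,"dz": -0.14,"yaw": -0.2,"claw": -1},
  {"dx": -0.98,"dy": -0.9,"dz": -0.14,"yaw": -0.2,"claw": -1},
  {"dx": -0.98,"dy": -0.9,"dz": -0.14,"yaw": -0.2,"claw": -1},
  {"dx": -0.98,"dy": -0.9,"dz": -0.14,"yaw": -0.2,"claw": -1},
  {"dx": -0.98,"dy": -0.9,"dz": -0.14,"yaw": -0.2,"claw": -1},
])

```text
invalid input
```

Run:
```python
from h import *
im,c=snap("wrist","w1"); print(pose().round(4)[:3,3], manip.state()["time"]); np.save("w1.npy",c[0])
cv2.imwrite("pics/w1b.png",cv2.resize(im,(800,600),interpolation=cv2.INTER_CUBIC))
```

```text
[0.185  0.5965 0.2303] 0.15
```

View pics/w1b.png

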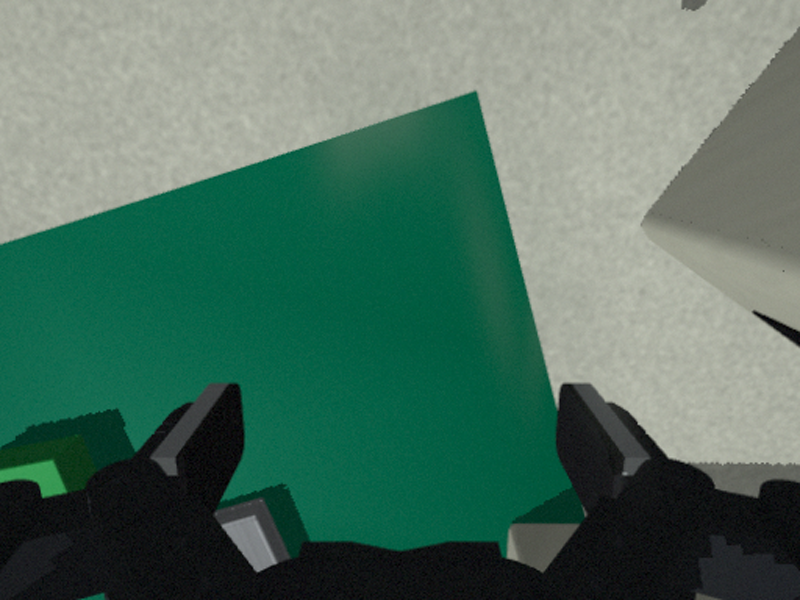

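This frame is still from the start pose, because the call was refused (the rows probably need all keys). It shows only the mat corner and the open fingers.

Emit:
send_rows([
  {"dx": 0,"dy": 0,"dz": -0.13,"yaw": 0,"claw": -1},
  {"dx": -0.98,"dy": -0.9,"dz": -0.14,"yaw": -0.2,"claw": -1},
  {"dx": -0.98,"dy": -0.9,"dz": -0.14,"yaw": -0.2,"claw": -1},
  {"dx": -0.98,"dy": -0.9,"dz": -0.14,"yaw": -0.2,"claw": -1},
  {"dx": -0.98,"dy": -0.9,"dz": -0.14,"yaw": -0.2,"claw": -1},
  {"dx": -0.98,"dy": -0.9,"dz": -0.14,"yaw": -0.2,"claw": -1},
  {"dx": -0.98,"dy": -0.9,"dz": -0.14,"yaw": -0.2,"claw": -1},
  {"dx": -0.98,"dy": -0.9,"dz": -0.14,"yaw": -0.2,"claw": -1},
  {"dx": -0.98,"dy": -0.9,"dz": -0.14,"yaw": -0.2,"claw": -1},
  {"dx": -0.98,"dy": -0.9,"dz": -0.14,"yaw": -0.2,"claw": -1},
  {"dx": -0.98,"dy": -0.9,"dz": -0.14,"yaw": -0.2,"claw": -1},
  {"dx": -0.98,"dy": -0.9,"dz": -0.14,"yaw": -0.2,"claw": -1},
  {"dx": -0.98,"dy": -0.9,"dz": -0.14,"yaw": -0.2,"claw": -1},
  {"dx": -0.98,"dy": -0.9,"dz": -0.14,"yaw": -0.2,"claw": -1},
])

```text
time: 1.9
tool_pos: [0.5195, 0.0223, 0.3009]
tool_rot: [-0.0, 0.0, 1.0, 0.0]
contact_force: [-0.8, 0.6, -0.5]
gripper_width: 0.998
grasp_force: 0.0
```

Run:
```python
from h import *
im,c=snap("wrist","w2"); print(pose().round(4)[:3,3], manip.state()["time"]); np.save("w2.npy",c[0])
cv2.imwrite("pics/w2b.png",cv2.resize(im,(800,600),interpolation=cv2.INTER_CUBIC))
```

```text
[0.5194 0.0228 0.3011] 1.95
```

View pics/w2b.png

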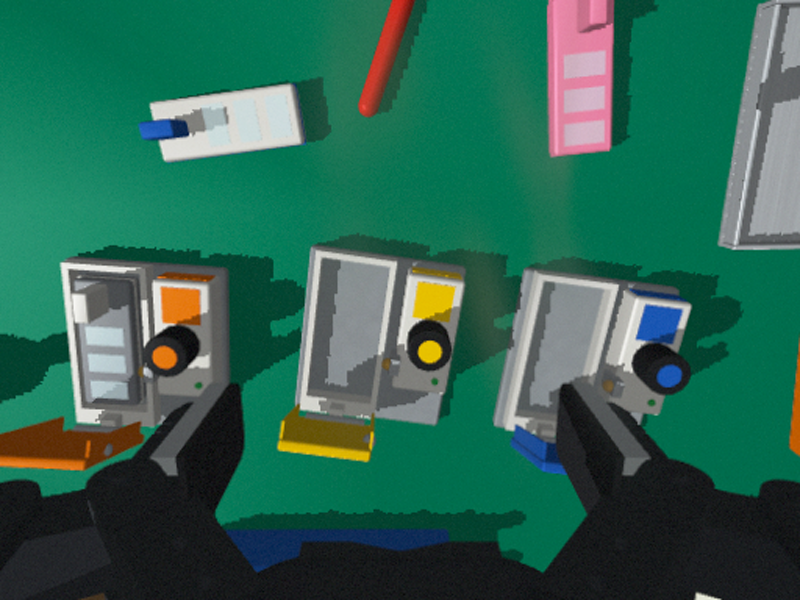

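The view shows, in 800 px coordinates:
- Modules, left to right: orange with the grey cartridge (fin at (85,303)), yellow (empty) and blue (empty).
- Dots at (165,357), (430,350) and (669,376).
- fresh_blue at (228,122), with its blue fin at (160,129).
- Tray at right and pink decoy at (580,85).

Next is one crop to read the bay corners.

Run:
```python
from h import *
im=cv2.imread("pics/w2.png")
# crop rows 150..300; orange/yellow/blue side by side each 110 wide x 115 high, x2.4 -> 
t=[cv2.resize(im[152:282,x:x+110],None,fx=2.4*1,fy=2.4,interpolation=cv2.INTER_CUBIC) for x in (36,188,316)]
f=cv2.resize(im[45:110,85:200],None,fx=4,fy=4,interpolation=cv2.INTER_CUBIC)
o=np.zeros((312+262,792,3),np.uint8); o[:312]=np.hstack(t); o[314:314+260,:460]=f
cv2.imwrite("pics/crop1.png",o)
cw=(np.load("w2.npy"),)+cam("wrist",np.eye(4))[1:]; ct=cam("top"); cs=cam("side")
H={"blue":((100,120,60),(125,255,255),(395,220,450,262),(191,148.5),(237.7,144.6)),"yellow":((22,130,90),(34,255,255),(260,210,292,240),(242.2,152),(270.6,166.3)),"orange":((5,130,90),(18,255,255),(92,215,120,245),(299,149.5),(320.8,190.1))}
for k,v in H.items():
    b=blobs(im,v[0],v[1],15,v[2])[0]; p=b[1:3]; print(k,b[0],np.round(p,1),"tri",tri([cw,ct],[p,v[3]]).round(4),tri([cw,ct,cs],[p,v[3],v[4]]).round(4),"z76",onz(cw,[p],.076).round(4),"z60",onz(cw,[p],.06).round(4))
```

```text
blue 182.0 [427.9 240.1] tri [0.6152 0.2241 0.0787] [0.6172 0.2255 0.0729] z76 [[0.6165 0.2256]] z60 [[0.6238 0.2344]]
yellow 170.0 [274.7 224.9] tri [0.5975 0.0448 0.076 ] [0.5997 0.0451 0.0682] z76 [[0.5975 0.0456]] z60 [[0.604  0.0466]]
orange 178.0 [104.9 228.4] tri [ 0.6021 -0.1543  0.0721] [ 0.6026 -0.1548  0.0723] z76 [[ 0.6015 -0.1519]] z60 [[ 0.6082 -0.1595]]
```

View pics/crop1.png

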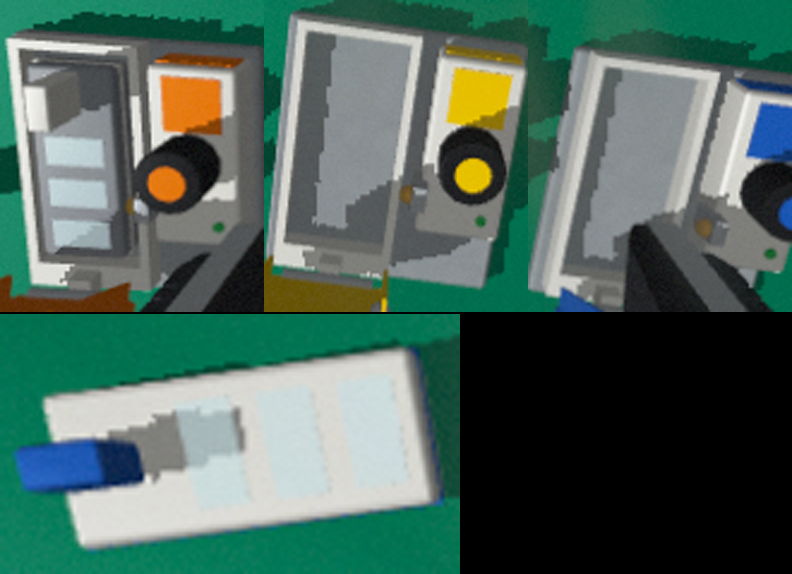

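The crop shows the bay inner corners, with all three knobs apparently standing up. I'll fit the module poses from these corner points.

Run:
```python
from h import *
from scipy.optimize import least_squares
im=cv2.imread("pics/w2.png"); cw=(np.load("w2.npy"),)+cam("wrist",np.eye(4))[1:]
def px(l,x0,off): return [(x0+(a-off)/2.4,152+b/2.4) for a,b in l]
def fit(P,uv,g):
    P=np.float64(P)
    def f(v,full=0):
        c,s=np.cos(v[2]),np.sin(v[2]); Q=np.c_[v[0]+c*P[:,0]-s*P[:,1],v[1]+s*P[:,0]+c*P[:,1],P[:,2]]
        return (proj(cw,Q)-uv).ravel()
    r=least_squares(f,g,loss="soft_l1"); return r.x,np.round(r.fun,1)
cap=lambda z:(-.02,.066,z)
D={"orange":([(-.07,-.028,.026),(.054,-.028,.026)],px([(27,55),(38,268)],36,0),(104.9,228.4),(.6,-.2,0)),
"yellow":([(-.07,-.028,.026),(-.07,.028,.026),(.054,-.028,.026),(.054,.028,.026)],px([(306,30),(412,44),(281,243),(383,255)],188,264),(274.7,224.9),(.6,0,0)),
"blue":([(-.07,-.028,.026),(-.07,.028,.026),(.054,-.028,.026)],px([(605,67),(708,80),(563,280)],316,528),(427.9,240.1),(.6,.2,0))}
mods={}
for k,(P,u,d,g) in D.items():
    for z in (.076,.060):
        v,res=fit(P+[cap(z)],np.array(u+[d]),g); print(k,z,v.round(4),"deg",np.degrees(v[2]).round(1),res.tolist())
        if z>.07: mods[k]=v
for n,P in [("up",[(.5805,.0456,.04),(.6145,.0456,.076)]),("down",[(.587,.0466,.04),(.621,.0466,.06)])]: print(n,proj(cw,P)[:,1].round(1),"seen rows",152+127/2.4,152+207/2.4)
u=[(85+a/4,45+(b-314)/4) for a,b in [(45,398),(82,547),(437,500),(410,350)]]
q=onz(cw,u,.02); print("fresh",q.round(4).tolist(),q.mean(0).round(4),"ang",np.degrees(np.arctan2(*((q[2]+q[3]-q[0]-q[1])[::-1]))).round(1))
np.savez("mods.npz",**mods)
t=cv2.imread("pics/top0.png");ct=cam("top")
q=onz(ct,np.array([(219,276),(279,274),(281,352),(220,354)])*.64,.022);print("tray",q.round(3).tolist(),q.mean(0).round(3))
v=mods["orange"];c,s=np.cos(v[2]),np.sin(v[2]); f=(v[0]-.049*c,v[1]-.049*s);print("fin",np.round(f,4)); goto(f[0],f[1],.036,180+np.degrees(v[2]))
```

```text
orange 0.076 [ 0.6208 -0.2192 -0.077 ] deg -4.4 [-3.1, -0.7, 0.7, -0.5, 0.4, 3.5]
orange 0.06 [ 0.622  -0.2193 -0.1   ] deg -5.7 [-1.7, -0.2, -0.2, -0.2, 6.6, 0.4]
yellow 0.076 [ 0.609  -0.0221 -0.1404] deg -8.0 [-0.3, -0.3, -0.3, -0.1, 1.0, -0.2, -0.5, -0.0, 0.4, 0.7]
yellow 0.06 [ 0.6096 -0.0221 -0.1497] deg -8.6 [0.3, 0.0, 0.1, 0.7, 0.7, -0.0, -0.9, 0.5, -0.3, -3.4]
blue 0.076 [ 0.6296  0.1601 -0.1146] deg -6.6 [-0.7, 0.4, -0.2, -0.2, -0.2, -1.4, 2.0, 0.6]
blue 0.06 [ 0.6308  0.1611 -0.1197] deg -6.9 [0.2, 1.3, 0.7, 0.9, 0.3, -0.8, -4.0, -3.7]
up [201.4 238.3] seen rows 204.91666666666669 238.25
down [206.3 237.8] seen rows 204.91666666666669 238.25
fresh [[0.4204, -0.1628], [0.4624, -0.1576], [0.4483, -0.0502], [0.4066, -0.0558]] [ 0.4344 -0.1066] ang 97.4
tray [[0.527, 0.425], [0.527, 0.282], [0.346, 0.28], [0.344, 0.425]] [0.436 0.353]
fin [ 0.572  -0.2155]
now [0.5194 0.0228 0.3011] ang -180.0 -> dx,dy,dz [-0.1053 -0.4767  0.5299] yaw 0.0514
```

Emit:
send_rows([
  {"dx": 0.03,"dy": -0.12,"dz": 0.06,"yaw": 0.05,"claw": 0.2},
  {"dx": 0.03,"dy": -0.24,"dz": 0.12,"yaw": 0.05,"claw": 0.2},
  {"dx": 0.03,"dy": -0.36,"dz": 0.18,"yaw": 0.05,"claw": 0.2},
  {"dx": 0.03,"dy": -0.44,"dz": 0.24,"yaw": 0.05,"claw": 0.2},
  {"dx": 0.03,"dy": -0.44,"dz": 0.24,"yaw": 0.05,"claw": 0.2},
  {"dx": 0.03,"dy": -0.44,"dz": 0.24,"yaw": 0.05,"claw": 0.2},
])

```text
time: 2.7
tool_pos: [0.5049, -0.1969, 0.1816]
tool_rot: [0.0, 0.037, 0.999, 0.0]
contact_force: [-0.3, -0.3, -0.0]
gripper_width: 0.403
grasp_force: 0.0
```

Run:
```python
from h import *
im,c=snap("wrist","w3"); print(pose().round(4)[:3,3], manip.state()["gripper_width"]); np.save("w3.npy",c[0])
cv2.imwrite("pics/w3b.png",cv2.resize(im,(800,600),interpolation=cv2.INTER_CUBIC))
```

```text
[ 0.5053 -0.1968  0.1824] 0.4026664893967767
```

View pics/w3b.png

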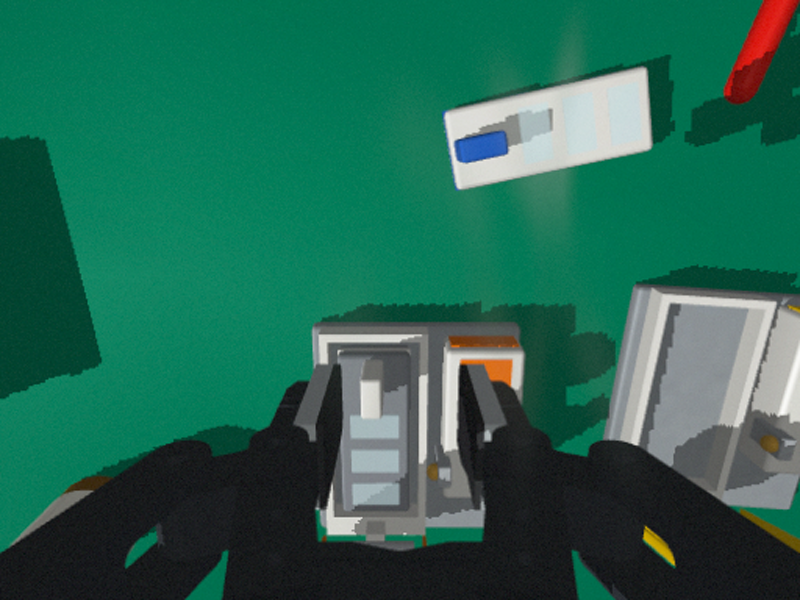

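The fin top is at about (371,392), and the module front edge is level at row 325, so the tool yaw matches the module. fresh_blue is at (548,128) with its fin at (482,147).

Run:
```python
from h import *
im=cv2.imread("pics/w3.png");c=(np.load("w3.npy"),)+cam("wrist",np.eye(4))[1:]
S=.64
e=onz(c,np.array([(313,325),(520,325),(318,336),(424,336)])*S,.026);print("edge",e.round(4).tolist(),np.degrees(np.arctan2(e[0,0]-e[1,0],e[1,1]-e[0,1])))
g=im[225:270,225:250].mean(2).astype(int);print(g[::3,::2])
print(onz(c,np.array([(371,368),(371,417)])*S,.062).round(4))
q=onz(c,np.array([(445,112),(457,189),(652,148),(644,67)])*S,.02); print("fresh",q.mean(0).round(4),"ang",np.degrees(np.arctan2(*((q[2]+q[3]-q[0]-q[1])[::-1]))).round(1))
goto(.572,-.2155,.036,175.6)
```

```text
edge [[0.5344, -0.2499], [0.5435, -0.1268], [0.5415, -0.2478], [0.5463, -0.1843]] -4.255052568198749
[[ 74  75  73  73  74  74  70  75  71  72  71  69  70]
 [102 100 101 102 100 105 101  82  76  80  80  79  74]
 [131 131 134 132 128 102 102 105 101 103  83  79  79]
 [131 133 133 135 113 103 104 105 105 101  87  80  82]
 [131 133 133 152 108 105 107 107 103 102  89  82  79]
 [133 132 132 134 106 105 105 106 105 103  89  79  79]
 [133 132 134 165 147 145 145 147 148 115  88  80  80]
 [132 132 132 224 221 218 217 213 210 132  88  80  79]
 [130 132 133 225 219 217 215 213 209 134  88  81  80]
 [130 133 132 226 220 217 213 212 208 138 113 132 129]
 [135 130 135 231 217 218 214 212 207 137 119 128 131]
 [133 133 130 230 218 216 213 210 207 142 117 129 130]
 [131 130 132 230 218 218 211 210 208 143 129 129 130]
 [133 132 135 229 217 214 213 210 205 148 128 127 130]
 [179 179 179 192 206 203 202 201 197 156 178 178 178]]
[[ 0.549  -0.2147]
 [ 0.5781 -0.2173]]
fresh [ 0.4339 -0.1092] ang 97.4
now [ 0.5053 -0.1968  0.1824] ang 175.8 -> dx,dy,dz [-0.1353 -0.0274  0.293 ] yaw 0.0019
```

Emit:
send_rows([
  {"dx": -0.127,"dy": -0.027,"dz": 0.06,"yaw": 0,"claw": 0.2},
  {"dx": -0.127,"dy": -0.027,"dz": 0.16,"yaw": 0,"claw": 0.2},
  {"dx": -0.127,"dy": -0.027,"dz": 0.24,"yaw": 0,"claw": 0.2},
  {"dx": -0.127,"dy": -0.027,"dz": 0.293,"yaw": 0,"claw": 0.2},
  {"dx": -0.127,"dy": -0.027,"dz": 0.293,"yaw": 0,"claw": 0.2},
  {"dx": -0.127,"dy": -0.027,"dz": 0.293,"yaw": 0,"claw": 1},
  {"dx": -0.127,"dy": -0.027,"dz": 0.293,"yaw": 0,"claw": 1},
  {"dx": -0.127,"dy": -0.027,"dz": 0.293,"yaw": 0,"claw": 1},
  {"dx": -0.127,"dy": -0.027,"dz": 0.293,"yaw": 0,"claw": 1},
  {"dx": -0.127,"dy": -0.027,"dz": 0.293,"yaw": 0,"claw": 1},
])

```text
time: 4.0
tool_pos: [0.5685, -0.2166, 0.0374]
tool_rot: [0.002, 0.038, 0.999, -0.0]
contact_force: [0.3, 1.8, 5.9]
gripper_width: 0.125
grasp_force: 61.6
```

Emit:
send_rows([
  {"dx": 0,"dy": 0,"dz": -0.06,"yaw": 0,"claw": 1},
  {"dx": 0,"dy": 0,"dz": -0.12,"yaw": 0,"claw": 1},
  {"dx": 0,"dy": 0,"dz": -0.2,"yaw": 0,"claw": 1},
  {"dx": 0.04,"dy": 0.06,"dz": -0.24,"yaw": 0,"claw": 1},
  {"dx": 0.12,"dy": 0.16,"dz": -0.24,"yaw": 0,"claw": 1},
  {"dx": 0.2,"dy": 0.26,"dz": -0.24,"yaw": -0.02,"claw": 1},
  {"dx": 0.26,"dy": 0.36,"dz": -0.24,"yaw": -0.03,"claw": 1},
  {"dx": 0.3,"dy": 0.46,"dz": -0.24,"yaw": -0.05,"claw": 1},
  {"dx": 0.34,"dy": 0.56,"dz": -0.24,"yaw": -0.05,"claw": 1},
  {"dx": 0.37,"dy": 0.66,"dz": -0.24,"yaw": -0.05,"claw": 1},
  {"dx": 0.4,"dy": 0.76,"dz": -0.24,"yaw": -0.05,"claw": 1},
  {"dx": 0.42,"dy": 0.86,"dz": -0.24,"yaw": -0.05,"claw": 1},
  {"dx": 0.43,"dy": 0.93,"dz": -0.24,"yaw": -0.05,"claw": 1},
  {"dx": 0.43,"dy": 0.95,"dz": -0.24,"yaw": -0.05,"claw": 1},
])

```text
time: 5.75
tool_pos: [0.3878, 0.275, 0.1548]
tool_rot: [-0.0, -0.001, 1.0, -0.0]
contact_force: [0.1, -0.8, -1.7]
gripper_width: 0.126
grasp_force: 59.9
```

Run:
```python
from h import *
s=snap("side","s2")[0];w,c=snap("wrist","w4")
o=np.hstack([cv2.resize(w,(400,300)),cv2.resize(s[60:240,40:280],(400,300))]);cv2.imwrite("pics/v4.png",o)
goto(.395,.353,.030,180); print(manip.state()["gripper_width"])
```

```text
now [0.3883 0.2738 0.1547] ang -180.0 -> dx,dy,dz [-0.0135  0.1584  0.2493] yaw 0.0004
0.13489562134654878
```

View pics/v4.png

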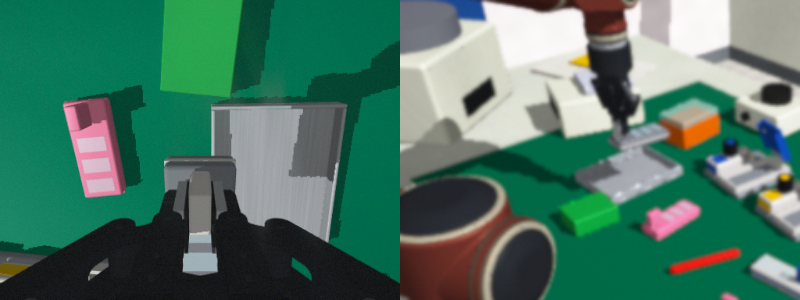

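The cartridge hangs level in the grip and the tray lies to its right. I'll lower it into the tray.

Emit:
send_rows([
  {"dx": -0.01,"dy": 0.08,"dz": 0,"yaw": 0,"claw": 1},
  {"dx": -0.013,"dy": 0.158,"dz": 0,"yaw": 0,"claw": 1},
  {"dx": -0.013,"dy": 0.158,"dz": 0.1,"yaw": 0,"claw": 1},
  {"dx": -0.013,"dy": 0.158,"dz": 0.18,"yaw": 0,"claw": 1},
  {"dx": -0.013,"dy": 0.158,"dz": 0.23,"yaw": 0,"claw": 1},
  {"dx": -0.013,"dy": 0.158,"dz": 0.248,"yaw": 0,"claw": 1},
  {"dx": -0.013,"dy": 0.158,"dz": 0.248,"yaw": 0,"claw": 1},
  {"dx": -0.013,"dy": 0.158,"dz": 0.25,"yaw": 0,"claw": 0.2},
  {"dx": -0.013,"dy": 0.158,"dz": 0.25,"yaw": 0,"claw": 0.2},
  {"dx": -0.013,"dy": 0.158,"dz": 0.25,"yaw": 0,"claw": 0.2},
  {"dx": -0.013,"dy": 0.158,"dz": 0.2,"yaw": 0,"claw": 0.2},
  {"dx": -0.013,"dy": 0.158,"dz": 0.1,"yaw": 0,"claw": 0.2},
  {"dx": -0.013,"dy": 0.158,"dz": 0,"yaw": 0,"claw": 0.2},
  {"dx": -0.013,"dy": 0.158,"dz": -0.1,"yaw": 0,"claw": 0.2},
  {"dx": -0.013,"dy": 0.158,"dz": -0.1,"yaw": 0,"claw": 0.2},
])

```text
time: 7.72
tool_pos: [0.3977, 0.3543, 0.211]
tool_rot: [0.005, 0.0, 1.0, 0.003]
contact_force: [-0.2, 0.2, -1.2]
gripper_width: 0.4
grasp_force: 0.0
```

Run:
```python
from h import *
s=snap("top","t2")[0];w,c=snap("wrist","w5");np.save("w5.npy",c[0])
o=np.hstack([cv2.resize(w,(400,300)),cv2.resize(s[165:285,120:320],(400,240))[:, :][:240] if 0 else cv2.resize(s[110:290,110:350],(400,300))]);cv2.imwrite("pics/v5.png",o)
ct=cam("top"); b=blobs(s,(100,120,50),(125,255,255),4,(250,170,340,260)); print(b[:3]); print([onz(ct,[x[1:3]],.045).round(3).tolist() for x in b])
goto(.434,-.15,.025,187.4)
```

```text
[(6.0, 298.6666666666667, 196.63888888888889, ((299.0000305175781, 196.5000457763672), (1.9402848482131958, 6.063390731811523), 75.96376037597656))]
[[[0.437, -0.15]]]
now [0.3953 0.3527 0.2053] ang 180.0 -> dx,dy,dz [-0.0778 -1.0055  0.36  ] yaw -0.0866
```

View pics/v5.png

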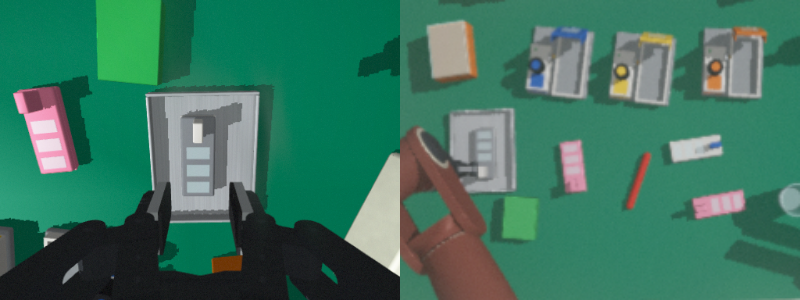

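The finished cartridge lies flat in the tray at (195,165) in the left half, and fresh_blue is unmoved. Next I'll hover over its fin.

Emit:
send_rows([
  {"dx": -0.01,"dy": -0.1,"dz": 0,"yaw": 0.12,"claw": 0.2},
  {"dx": -0.02,"dy": -0.22,"dz": 0,"yaw": 0.24,"claw": 0.2},
  {"dx": -0.03,"dy": -0.34,"dz": 0,"yaw": 0.36,"claw": 0.2},
  {"dx": -0.04,"dy": -0.46,"dz": 0,"yaw": 0.48,"claw": 0.2},
  {"dx": -0.05,"dy": -0.58,"dz": 0,"yaw": 0.6,"claw": 0.2},
  {"dx": -0.06,"dy": -0.7,"dz": 0.03,"yaw": 0.72,"claw": 0.2},
  {"dx": -0.07,"dy": -0.82,"dz": 0.06,"yaw": 0.84,"claw": 0.2},
  {"dx": -0.08,"dy": -0.92,"dz": 0.09,"yaw": 0.96,"claw": 0.2},
  {"dx": -0.088,"dy": -0.99,"dz": 0.12,"yaw": 0.961,"claw": 0.2},
  {"dx": -0.088,"dy": -1.0,"dz": 0.14,"yaw": 0.961,"claw": 0.2},
  {"dx": -0.088,"dy": -1.0,"dz": 0.14,"yaw": 0.961,"claw": 0.2},
])

```text
time: 9.2
tool_pos: [0.4372, -0.1464, 0.1324]
tool_rot: [-0.002, 0.66, 0.751, -0.0]
contact_force: [-0.8, -0.6, 0.1]
gripper_width: 0.4
grasp_force: 0.0
```

Run:
```python
from h import *
w,c=snap("wrist","w6");np.save("w6.npy",c[0])
b=blobs(w,(100,100,40),(125,255,255),50)
for x in b[:3]: print(x, onz(c,[x[1:3]],.045).round(4))
f=b[0][3]; q=onz(c,cv2.boxPoints(f),.05); e=[q[1]-q[0],q[2]-q[1]]; print(q.mean(0).round(4),[(np.linalg.norm(v).round(4),np.degrees(np.arctan2(v[1],v[0])).round(1)) for v in e])
goto(.4394,-.1486,.025,97.4)
cv2.imwrite("pics/w6b.png",w)
```

```text
(609.5, 258.09598031173095, 197.33032540333605, ((258.0, 197.0), (40.0, 16.0), 90.0)) [[ 0.4389 -0.1468]]
[ 0.4386 -0.1453] [(np.float64(0.011), np.float64(7.5)), (np.float64(0.0292), np.float64(-82.1))]
now [ 0.4379 -0.1463  0.1335] ang 97.4 -> dx,dy,dz [-0.0055  0.0029  0.2169] yaw 0.0000
```

View pics/w6b.png

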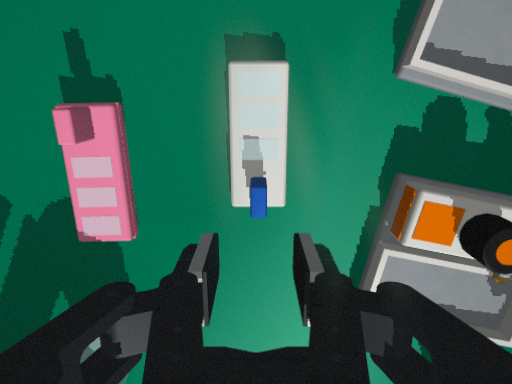

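The blue fin at (258,197) is centred between the fingers and aligned, so I'll descend and grip.

Emit:
send_rows([
  {"dx": -0.004,"dy": 0.002,"dz": 0.08,"yaw": 0,"claw": 0.2},
  {"dx": -0.004,"dy": 0.002,"dz": 0.16,"yaw": 0,"claw": 0.2},
  {"dx": -0.004,"dy": 0.002,"dz": 0.215,"yaw": 0,"claw": 0.2},
  {"dx": -0.004,"dy": 0.002,"dz": 0.215,"yaw": 0,"claw": 0.2},
  {"dx": -0.004,"dy": 0.002,"dz": 0.215,"yaw": 0,"claw": 1},
  {"dx": -0.004,"dy": 0.002,"dz": 0.215,"yaw": 0,"claw": 1},
  {"dx": -0.004,"dy": 0.002,"dz": 0.215,"yaw": 0,"claw": 1},
  {"dx": -0.004,"dy": 0.002,"dz": 0.215,"yaw": 0,"claw": 1},
  {"dx": -0.004,"dy": 0.002,"dz": 0.215,"yaw": 0,"claw": 1},
  {"dx": -0.004,"dy": 0.002,"dz": 0.12,"yaw": 0,"claw": 1},
  {"dx": -0.004,"dy": 0.002,"dz": 0.02,"yaw": 0,"claw": 1},
  {"dx": -0.004,"dy": 0.002,"dz": -0.06,"yaw": 0,"claw": 1},
  {"dx": -0.004,"dy": 0.002,"dz": -0.06,"yaw": 0,"claw": 1},
])

```text
time: 10.88
tool_pos: [0.4422, -0.1506, 0.1693]
tool_rot: [0.004, 0.66, 0.751, 0.001]
contact_force: [-0.3, 0.5, -0.7]
gripper_width: 0.128
grasp_force: 60.2
```

Run:
```python
from h import *
v=np.load("mods.npz")["blue"];c,s=np.cos(v[2]),np.sin(v[2]);f=(v[0]-.049*c,v[1]-.049*s);print(v,f)
goto(f[0]-.06,f[1],.16,np.degrees(v[2]))
```

```text
[ 0.62956308  0.16010796 -0.11458335] (np.float64(0.5808843947705397), np.float64(0.16571026507453218))
now [ 0.4422 -0.1506  0.1693] ang 97.4 -> dx,dy,dz [0.6073 0.237  0.0171] yaw 1.2092
```

Emit:
send_rows([
  {"dx": 0.05,"dy": 0.02,"dz": -0.02,"yaw": 0.1,"claw": 1},
  {"dx": 0.13,"dy": 0.05,"dz": -0.04,"yaw": 0.22,"claw": 1},
  {"dx": 0.22,"dy": 0.08,"dz": -0.04,"yaw": 0.34,"claw": 1},
  {"dx": 0.31,"dy": 0.11,"dz": -0.04,"yaw": 0.46,"claw": 1},
  {"dx": 0.4,"dy": 0.14,"dz": -0.04,"yaw": 0.58,"claw": 1},
  {"dx": 0.48,"dy": 0.17,"dz": -0.04,"yaw": 0.7,"claw": 1},
  {"dx": 0.56,"dy": 0.2,"dz": -0.04,"yaw": 0.82,"claw": 1},
  {"dx": 0.607,"dy": 0.23,"dz": -0.04,"yaw": 0.94,"claw": 1},
  {"dx": 0.607,"dy": 0.237,"dz": -0.04,"yaw": 1.0,"claw": 1},
  {"dx": 0.607,"dy": 0.237,"dz": -0.04,"yaw": 1.0,"claw": 1},
])

```text
time: 12.12
tool_pos: [0.5176, 0.1669, 0.1827]
tool_rot: [0.0, 0.995, 0.1, -0.002]
contact_force: [-0.4, -0.1, -0.9]
gripper_width: 0.13
grasp_force: 60.1
```

Emit:
send_rows([
  {"dx": 0,"dy": 0,"dz": 0,"yaw": 0.1,"claw": 1},
  {"dx": 0,"dy": 0,"dz": 0,"yaw": 0.209,"claw": 1},
  {"dx": 0,"dy": 0,"dz": 0,"yaw": 0.209,"claw": 1},
  {"dx": 0,"dy": 0,"dz": 0,"yaw": 0.209,"claw": 1},
])

```text
time: 12.62
tool_pos: [0.5182, 0.1666, 0.1843]
tool_rot: [0.0, 0.998, -0.056, -0.0]
contact_force: [0.1, -0.6, 0.1]
gripper_width: 0.126
grasp_force: 60.1
```

Run:
```python
from h import *
w,c=snap("wrist","w7");np.save("w7.npy",c[0]); s=snap("side","s7")[0]
v=np.load("mods.npz")["blue"];cc,s_=np.cos(v[2]),np.sin(v[2])
P=np.array([(-.07,-.028,.026),(-.07,.028,.026),(.054,-.028,.026),(.054,.028,.026),(-.02,.066,.076)])
uv=proj(c,np.c_[v[0]+cc*P[:,0]-s_*P[:,1],v[1]+s_*P[:,0]+cc*P[:,1],P[:,2]]);print(uv.round(1))
for u in uv: cv2.drawMarker(w,tuple(int(round(t)) for t in u),(255,0,255),cv2.MARKER_CROSS,8,1)
cv2.imwrite("pics/w7b.png",np.hstack([w,cv2.resize(s[100:228,160:256],(288,384))]))
goto(v[0]-.049*cc,v[1]-.049*s_,.037,np.degrees(v[2]))
```

```text
[[281.2 126.4]
 [217.4 126.2]
 [285.5 -38.2]
 [212.4 -38.5]
 [152.3  59.4]]
now [0.5184 0.1667 0.1845] ang -6.5 -> dx,dy,dz [ 0.1245 -0.0121  0.295 ] yaw 0.0013
```

View pics/w7b.png

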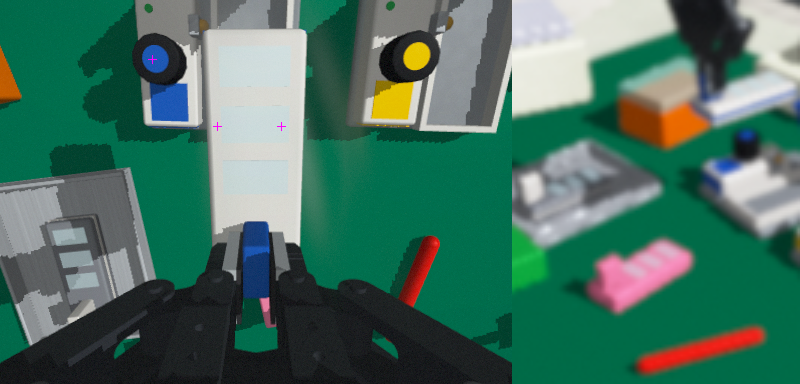

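The projected dot (152,59) lies about 3 px left of the seen blue dot (156,58), so I'll correct y by about 2 mm. The cartridge is level. I'll lower it forward of the open cover, slide it in, then set it down.

Emit:
send_rows([
  {"dx": 0.084,"dy": -0.008,"dz": 0.02,"yaw": 0,"claw": 1},
  {"dx": 0.084,"dy": -0.008,"dz": 0.1,"yaw": 0,"claw": 1},
  {"dx": 0.084,"dy": -0.008,"dz": 0.2,"yaw": 0,"claw": 1},
  {"dx": 0.084,"dy": -0.008,"dz": 0.255,"yaw": 0,"claw": 1},
  {"dx": 0.1,"dy": -0.008,"dz": 0.257,"yaw": 0,"claw": 1},
  {"dx": 0.124,"dy": -0.008,"dz": 0.257,"yaw": 0,"claw": 1},
  {"dx": 0.124,"dy": -0.008,"dz": 0.257,"yaw": 0,"claw": 1},
  {"dx": 0.124,"dy": -0.008,"dz": 0.275,"yaw": 0,"claw": 1},
  {"dx": 0.124,"dy": -0.008,"dz": 0.293,"yaw": 0,"claw": 1},
  {"dx": 0.124,"dy": -0.008,"dz": 0.293,"yaw": 0,"claw": 1},
])

```text
time: 13.98
tool_pos: [0.5808, 0.1641, 0.0396]
tool_rot: [-0.0, 0.998, -0.057, 0.0]
contact_force: [-4.9, -0.5, 9.2]
gripper_width: 0.127
grasp_force: 65.4
```

Emit:
send_rows([
  {"dx": 0,"dy": 0,"dz": -0.002,"yaw": 0,"claw": 0.2},
  {"dx": 0,"dy": 0,"dz": -0.002,"yaw": 0,"claw": 0.2},
  {"dx": 0,"dy": 0,"dz": -0.002,"yaw": 0,"claw": 0.2},
  {"dx": 0,"dy": 0,"dz": -0.1,"yaw": 0,"claw": 0.2},
  {"dx": -0.05,"dy": 0,"dz": -0.2,"yaw": 0,"claw": 0.2},
  {"dx": -0.15,"dy": 0,"dz": -0.3,"yaw": 0,"claw": 0.2},
  {"dx": -0.25,"dy": 0,"dz": -0.35,"yaw": 0,"claw": 0.2},
  {"dx": -0.25,"dy": 0,"dz": -0.35,"yaw": 0,"claw": 0.2},
])

```text
time: 14.98
tool_pos: [0.4558, 0.1789, 0.217]
tool_rot: [-0.001, 0.998, -0.056, 0.003]
contact_force: [0.3, -0.5, 0.5]
gripper_width: 0.4
grasp_force: 0.0
```

Run:
```python
from h import *
w,c=snap("wrist","w8");np.save("w8.npy",c[0]); s=snap("side","s8")[0]; t=snap("top","t8")[0]
cv2.imwrite("pics/v8.png",np.vstack([np.hstack([cv2.resize(w,(400,300)),cv2.resize(t[110:188,180:284],(400,300),interpolation=cv2.INTER_CUBIC)]),cv2.resize(s[110:245,205:385],(400,300),interpolation=cv2.INTER_CUBIC).repeat(2,1)[:,::1][:, :800] if 0 else cv2.resize(s[110:245,195:385],(800,300),interpolation=cv2.INTER_CUBIC)]))
print(pose()[:3,3])
```

```text
[0.456483   0.17789085 0.21248539]
```

View pics/v8.png

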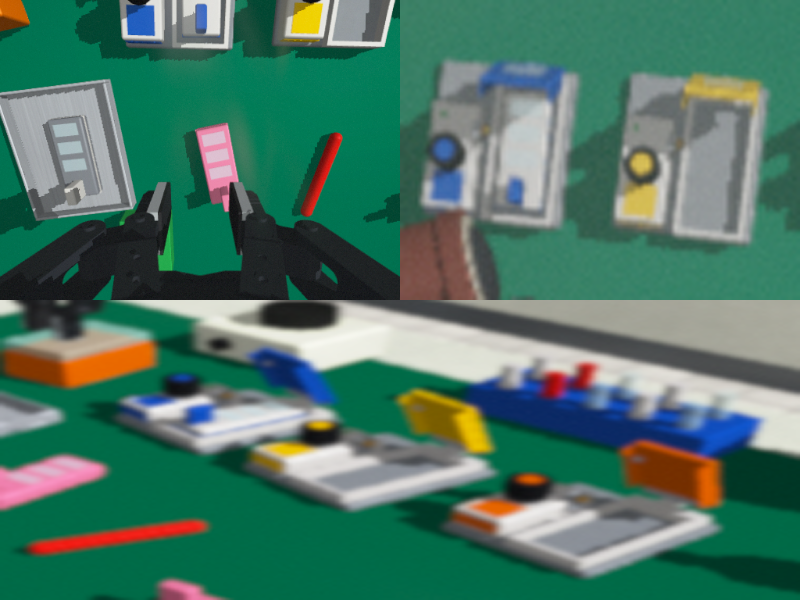

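fresh_blue lies in the blue bay with its fin at the front. The finished cartridge is in the tray, and all three covers stand open. Next I'll check the cap heights across two wrist views and compute the cover-pressing path.

```bash
cat >> h.py <<'E'
MOD={"blue":(.6288,.1577,-.1146),"yellow":(.6083,-.0224,-.1404),"orange":(.6165,-.2192,-.075)}
def path(name,pts,y=0.):
    "pts: local x, TCP z in mm -> rows in tool axes and units from the pose now"
    X,Y,t=MOD[name]; T=pose(); c,s=np.cos(t),np.sin(t)
    cur=np.arctan2(T[1,0],T[0,0])
    dt=(t-cur+np.pi/2)%np.pi-np.pi/2
    print(name,"pos",T[:3,3].round(4),"yaw",round(-dt/1.5,3))
    for p in pts:
        x,yy,z=p if len(p)==3 else (p[0],y,p[1])
        w=np.array([X+c*x/1e3-s*yy/1e3,Y+s*x/1e3+c*yy/1e3,z/1e3])
        print(p,(T[:3,:3].T@(w-T[:3,3])/.5).round(3).tolist())
COV=[(66,160),(66,110),(62.5,109),(46,103),(31,93.6),(19,80.6),(11,65),(7,55),(2,45.5),(2,45.5),(2,160)]
E
python3 - <<'E'
from h import *
K=cam("wrist",np.eye(4))[1:]
f=lambda n:(np.load(n+".npy"),)+K
w7=cv2.imread("pics/w7.png"); w6=cv2.imread("pics/w6.png")
y=blobs(w7,(22,130,90),(34,255,255),30,(395,35,435,75))[0][1:3]; b=blobs(w7,(100,120,50),(125,255,255),30,(135,40,175,78))[0][1:3]
print("yel",y,tri([f("w2"),f("w7")],[(274.7,224.9),y]).round(4)); print("blu",b,tri([f("w2"),f("w7")],[(427.9,240.1),b]).round(4))
o=blobs(w6,(5,130,90),(18,255,255),30,(480,230,512,275));print("org",o[0][1:3],tri([f("w2"),f("w6")],[(104.9,228.4),o[0][1:3]]).round(4))
path("blue",COV)
E
```

```text
yel (416.40235835490364, 55.68737417313776) [0.5991 0.0457 0.0725]
blu (155.00173010380624, 58.47404844290657) [0.6178 0.2269 0.0733]
org (504.5500550055005, 252.85863586358633) [ 0.6062 -0.1574  0.0651]
blue pos [0.4565 0.1779 0.2125] yaw 0.0
(66, 160) [0.479, 0.001, 0.105]
(66, 110) [0.479, 0.001, 0.205]
(62.5, 109) [0.472, 0.001, 0.207]
(46, 103) [0.439, 0.001, 0.219]
(31, 93.6) [0.409, 0.001, 0.238]
(19, 80.6) [0.385, 0.001, 0.264]
(11, 65) [0.369, 0.001, 0.295]
(7, 55) [0.361, 0.001, 0.315]
(2, 45.5) [0.351, 0.001, 0.334]
(2, 45.5) [0.351, 0.001, 0.334]
(2, 160) [0.351, 0.001, 0.105]
```

Run:
```python
from h import *
s=cv2.imread("pics/s8.png");cs=cam("side");t=cv2.imread("pics/t8.png");ct=cam("top")
H={"blue":((100,120,50),(125,255,255)),"yellow":((22,130,90),(34,255,255)),"orange":((5,130,90),(18,255,255))}
for k,(X,Y,a) in MOD.items():
    c,q=np.cos(a),np.sin(a); x,y=X-.02*c-.066*q,Y-.02*q+.066*c
    for z in (.076,.06):
        for n,C,im in(("side",cs,s),("top",ct,t)):
            p=proj(C,[(x,y,z)])[0]; b=blobs(im,*H[k],3,[int(p[0])-12,int(p[1])-9,int(p[0])+13,int(p[1])+10])
            print(k,z,n,p.round(1),[np.round(i[:3],1).tolist() for i in b])
```

```text
blue 0.076 side [237.2 143.7] [[14.0, 237.7, 144.9]]
blue 0.076 top [190.7 148.3] [[18.0, 191.0, 148.5], [12.5, 191.8, 155.9]]
blue 0.06 side [237.3 147.6] [[17.5, 230.9, 154.5], [14.0, 237.7, 144.9]]
blue 0.06 top [191.6 149. ] [[18.0, 191.0, 148.5], [12.5, 191.8, 155.9]]
yellow 0.076 side [269.9 164.3] [[12.5, 270.7, 166.4]]
yellow 0.076 top [241.7 151.9] [[15.0, 242.1, 152.0], [10.0, 242.2, 159.1]]
yellow 0.06 side [269.8 168.5] [[23.0, 263.5, 175.6], [12.5, 270.7, 166.4]]
yellow 0.06 top [242.  152.6] [[16.0, 242.1, 159.6], [15.0, 242.1, 152.0]]
orange 0.076 side [319.4 189. ] [[21.5, 320.7, 190.1]]
orange 0.076 top [298.2 149.2] [[18.0, 299.0, 149.5], [16.0, 298.1, 156.6]]
orange 0.06 side [318.8 193.4] [[21.5, 320.7, 190.1], [14.5, 312.6, 201.1]]
orange 0.06 top [297.9 149.9] [[18.0, 299.0, 149.5], [16.0, 298.1, 156.6]]
```

All caps are up. Now the blue cover.

Emit:
send_rows([
  {"dx": 0.12,"dy": 0,"dz": 0,"yaw": 0,"claw": 1},
  {"dx": 0.24,"dy": 0,"dz": 0,"yaw": 0,"claw": 1},
  {"dx": 0.36,"dy": 0,"dz": 0,"yaw": 0,"claw": 1},
  {"dx": 0.48,"dy": 0,"dz": 0,"yaw": 0,"claw": 1},
  {"dx": 0.49,"dy": 0,"dz": 0.05,"yaw": 0,"claw": 1},
  {"dx": 0.49,"dy": 0,"dz": 0.12,"yaw": 0,"claw": 1},
  {"dx": 0.49,"dy": 0,"dz": 0.2,"yaw": 0,"claw": 1},
  {"dx": 0.472,"dy": 0,"dz": 0.207,"yaw": 0,"claw": 1},
  {"dx": 0.44,"dy": 0,"dz": 0.219,"yaw": 0,"claw": 1},
  {"dx": 0.41,"dy": 0,"dz": 0.238,"yaw": 0,"claw": 1},
  {"dx": 0.385,"dy": 0,"dz": 0.264,"yaw": 0,"claw": 1},
  {"dx": 0.37,"dy": 0,"dz": 0.295,"yaw": 0,"claw": 1},
  {"dx": 0.36,"dy": 0,"dz": 0.315,"yaw": 0,"claw": 1},
  {"dx": 0.35,"dy": 0,"dz": 0.334,"yaw": 0,"claw": 1},
  {"dx": 0.35,"dy": 0,"dz": 0.335,"yaw": 0,"claw": 1},
  {"dx": 0.35,"dy": 0,"dz": 0.335,"yaw": 0,"claw": 1},
])

```text
time: 17.12
tool_pos: [0.6326, 0.1581, 0.0479]
tool_rot: [-0.0, 0.998, -0.057, 0.003]
contact_force: [2.1, -0.7, 6.8]
gripper_width: -0.001
grasp_force: 3.8
```

Emit:
send_rows([
  {"dx": 0,"dy": 0,"dz": 0.006,"yaw": 0,"claw": 1},
  {"dx": 0,"dy": 0,"dz": 0.006,"yaw": 0,"claw": 1},
  {"dx": 0,"dy": 0,"dz": -0.08,"yaw": 0,"claw": 1},
  {"dx": 0,"dy": 0,"dz": -0.18,"yaw": 0,"claw": 1},
  {"dx": 0.1,"dy": 0,"dz": -0.28,"yaw": 0,"claw": 1},
  {"dx": 0.15,"dy": 0.05,"dz": -0.3,"yaw": 0,"claw": 1},
  {"dx": 0.15,"dy": 0.15,"dz": -0.3,"yaw": 0,"claw": 1},
  {"dx": 0.15,"dy": 0.25,"dz": -0.3,"yaw": 0,"claw": 1},
  {"dx": 0.15,"dy": 0.25,"dz": -0.3,"yaw": 0,"claw": 1},
])

```text
time: 18.25
tool_pos: [0.6899, 0.0221, 0.1943]
tool_rot: [0.0, 0.998, -0.059, -0.001]
contact_force: [-0.6, -0.0, 0.5]
gripper_width: -0.0
grasp_force: 0.0
```

Run:
```python
from h import *
w,c=snap("wrist","w9");s=snap("side","s9")[0];t=snap("top","t9")[0]
cv2.imwrite("pics/v9.png",np.vstack([np.hstack([cv2.resize(w,(400,300)),cv2.resize(t[110:188,180:284],(400,300),interpolation=cv2.INTER_CUBIC)]),cv2.resize(s[110:245,195:385],(800,300),interpolation=cv2.INTER_CUBIC)]))
path("yellow",COV)
```

```text
yellow pos [0.6902 0.0259 0.1948] yaw 0.018
(66, 160) [-0.02, 0.118, 0.07]
(66, 110) [-0.02, 0.118, 0.17]
(62.5, 109) [-0.027, 0.118, 0.172]
(46, 103) [-0.06, 0.117, 0.184]
(31, 93.6) [-0.09, 0.116, 0.203]
(19, 80.6) [-0.114, 0.116, 0.229]
(11, 65) [-0.129, 0.115, 0.26]
(7, 55) [-0.137, 0.115, 0.28]
(2, 45.5) [-0.147, 0.115, 0.299]
(2, 45.5) [-0.147, 0.115, 0.299]
(2, 160) [-0.148, 0.115, 0.07]
```

View pics/v9.png

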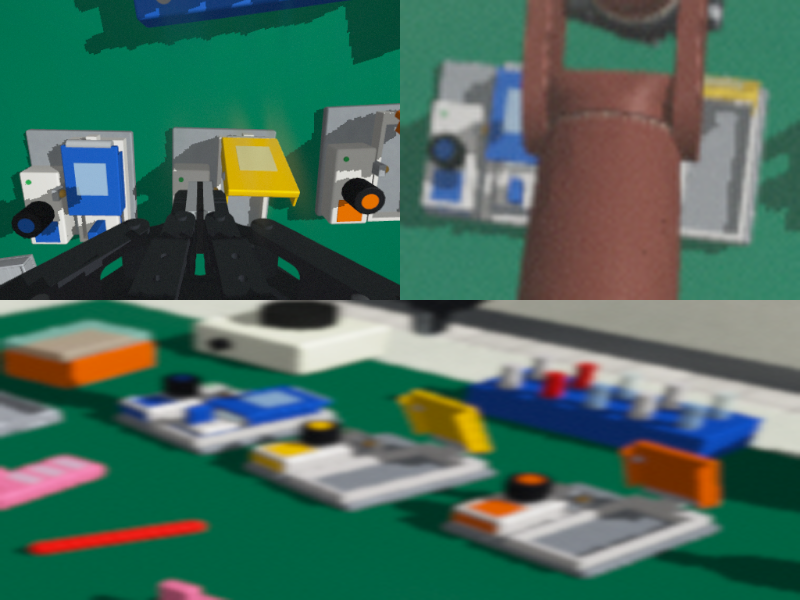

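The blue cover is shut level, and the fresh cartridge's fin stands in front of it. Now yellow.

Emit:
send_rows([
  {"dx": -0.01,"dy": 0.118,"dz": 0,"yaw": 0.018,"claw": 1},
  {"dx": -0.01,"dy": 0.118,"dz": 0,"yaw": 0.018,"claw": 1},
  {"dx": -0.01,"dy": 0.118,"dz": 0.07,"yaw": 0.018,"claw": 1},
  {"dx": -0.01,"dy": 0.118,"dz": 0.16,"yaw": 0.018,"claw": 1},
  {"dx": -0.02,"dy": 0.118,"dz": 0.17,"yaw": 0.018,"claw": 1},
  {"dx": -0.06,"dy": 0.117,"dz": 0.184,"yaw": 0.018,"claw": 1},
  {"dx": -0.09,"dy": 0.116,"dz": 0.203,"yaw": 0.018,"claw": 1},
  {"dx": -0.114,"dy": 0.116,"dz": 0.229,"yaw": 0.018,"claw": 1},
  {"dx": -0.129,"dy": 0.115,"dz": 0.26,"yaw": 0.018,"claw": 1},
  {"dx": -0.137,"dy": 0.115,"dz": 0.28,"yaw": 0.018,"claw": 1},
  {"dx": -0.147,"dy": 0.115,"dz": 0.3,"yaw": 0.018,"claw": 1},
  {"dx": -0.147,"dy": 0.115,"dz": 0.303,"yaw": 0.018,"claw": 1},
  {"dx": -0.147,"dy": 0.115,"dz": 0.305,"yaw": 0.018,"claw": 1},
  {"dx": -0.147,"dy": 0.115,"dz": 0.305,"yaw": 0.018,"claw": 1},
])

```text
time: 20.15
tool_pos: [0.6137, -0.0236, 0.0478]
tool_rot: [0.0, 0.998, -0.071, 0.002]
contact_force: [-4.8, 2.6, 19.7]
gripper_width: -0.004
grasp_force: 9.8
```

Emit:
send_rows([
  {"dx": 0,"dy": 0,"dz": -0.08,"yaw": 0,"claw": 1},
  {"dx": 0,"dy": 0,"dz": -0.18,"yaw": 0,"claw": 1},
  {"dx": 0.1,"dy": 0,"dz": -0.28,"yaw": 0,"claw": 1},
  {"dx": 0.15,"dy": 0.08,"dz": -0.3,"yaw": 0,"claw": 1},
  {"dx": 0.15,"dy": 0.18,"dz": -0.3,"yaw": 0,"claw": 1},
  {"dx": 0.15,"dy": 0.28,"dz": -0.3,"yaw": 0,"claw": 1},
  {"dx": 0.15,"dy": 0.36,"dz": -0.3,"yaw": 0,"claw": 1},
  {"dx": 0.15,"dy": 0.36,"dz": -0.3,"yaw": 0,"claw": 1},
])

```text
time: 21.15
tool_pos: [0.6589, -0.215, 0.1918]
tool_rot: [-0.0, 0.997, -0.073, -0.001]
contact_force: [0.8, -0.0, -0.7]
gripper_width: 0.001
grasp_force: 0.0
```

Run:
```python
from h import *
path("orange",COV)
```

```text
orange pos [ 0.6589 -0.215   0.1918] yaw -0.047
(66, 160) [0.049, 0.011, 0.064]
(66, 110) [0.049, 0.011, 0.164]
(62.5, 109) [0.042, 0.012, 0.166]
(46, 103) [0.009, 0.014, 0.178]
(31, 93.6) [-0.021, 0.016, 0.196]
(19, 80.6) [-0.044, 0.018, 0.222]
(11, 65) [-0.06, 0.019, 0.254]
(7, 55) [-0.068, 0.02, 0.274]
(2, 45.5) [-0.078, 0.02, 0.293]
(2, 45.5) [-0.078, 0.02, 0.293]
(2, 160) [-0.079, 0.02, 0.064]
```

Emit:
send_rows([
  {"dx": 0.06,"dy": 0.011,"dz": 0,"yaw": -0.047,"claw": 1},
  {"dx": 0.06,"dy": 0.011,"dz": 0.0,"yaw": -0.047,"claw": 1},
  {"dx": 0.06,"dy": 0.011,"dz": 0.07,"yaw": -0.047,"claw": 1},
  {"dx": 0.06,"dy": 0.011,"dz": 0.155,"yaw": -0.047,"claw": 1},
  {"dx": 0.045,"dy": 0.012,"dz": 0.165,"yaw": -0.047,"claw": 1},
  {"dx": 0.01,"dy": 0.014,"dz": 0.178,"yaw": -0.047,"claw": 1},
  {"dx": -0.021,"dy": 0.016,"dz": 0.196,"yaw": -0.047,"claw": 1},
  {"dx": -0.044,"dy": 0.018,"dz": 0.222,"yaw": -0.047,"claw": 1},
  {"dx": -0.06,"dy": 0.019,"dz": 0.254,"yaw": -0.047,"claw": 1},
  {"dx": -0.068,"dy": 0.02,"dz": 0.274,"yaw": -0.047,"claw": 1},
  {"dx": -0.078,"dy": 0.02,"dz": 0.293,"yaw": -0.047,"claw": 1},
  {"dx": -0.078,"dy": 0.02,"dz": 0.296,"yaw": -0.047,"claw": 1},
  {"dx": -0.078,"dy": 0.02,"dz": 0.298,"yaw": -0.047,"claw": 1},
  {"dx": -0.078,"dy": 0.02,"dz": 0.298,"yaw": -0.047,"claw": 1},
])

```text
time: 22.9
tool_pos: [0.6217, -0.2172, 0.0478]
tool_rot: [0.001, 0.999, -0.035, 0.002]
contact_force: [-3.8, 2.5, 15.9]
gripper_width: 0.003
grasp_force: 7.6
```

Emit:
send_rows([
  {"dx": 0,"dy": 0,"dz": -0.08,"yaw": 0,"claw": 1},
  {"dx": 0,"dy": 0,"dz": -0.18,"yaw": 0,"claw": 1},
  {"dx": 0.1,"dy": 0,"dz": -0.28,"yaw": 0,"claw": 1},
  {"dx": 0.2,"dy": 0,"dz": -0.35,"yaw": 0,"claw": 1},
  {"dx": 0.2,"dy": 0,"dz": -0.35,"yaw": 0,"claw": 1},
])

```text
time: 23.52
tool_pos: [0.723, -0.2241, 0.2225]
tool_rot: [0.001, 0.999, -0.035, 0.003]
contact_force: [-0.3, 0.3, -0.2]
gripper_width: 0.001
grasp_force: 0.0
```

Run:
```python
from h import *
w,c=snap("wrist","w10");s=snap("side","s10")[0];np.save("w10.npy",c[0])
cv2.imwrite("pics/v10.png",np.vstack([np.hstack([cv2.resize(w,(400,300)),cv2.resize(s,(400,300))]),cv2.resize(s[110:245,195:385],(800,300),interpolation=cv2.INTER_CUBIC)]))
path("orange",[(-20,66,150),(-20,66,100),(-20,66,59),(-20,66,57)])
```

```text
orange pos [ 0.7197 -0.2235  0.2181] yaw 0.003
(-20, 66, 150) [-0.246, -0.126, 0.137]
(-20, 66, 100) [-0.245, -0.126, 0.237]
(-20, 66, 59) [-0.245, -0.126, 0.319]
(-20, 66, 57) [-0.245, -0.126, 0.323]
```

View pics/v10.png

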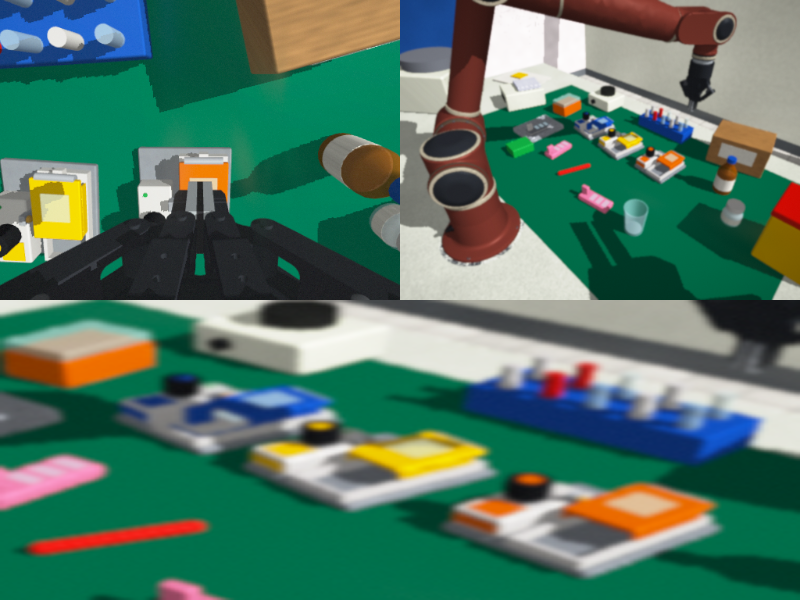

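All three covers are shut and level, with all three knobs still up. Now I'll press the caps, orange first.

Emit:
send_rows([
  {"dx": -0.1,"dy": -0.05,"dz": 0,"yaw": 0,"claw": 1},
  {"dx": -0.2,"dy": -0.1,"dz": 0,"yaw": 0,"claw": 1},
  {"dx": -0.245,"dy": -0.126,"dz": 0.05,"yaw": 0,"claw": 1},
  {"dx": -0.245,"dy": -0.126,"dz": 0.15,"yaw": 0,"claw": 1},
  {"dx": -0.245,"dy": -0.126,"dz": 0.24,"yaw": 0,"claw": 1},
  {"dx": -0.245,"dy": -0.126,"dz": 0.28,"yaw": 0,"claw": 1},
  {"dx": -0.245,"dy": -0.126,"dz": 0.3,"yaw": 0,"claw": 1},
  {"dx": -0.245,"dy": -0.126,"dz": 0.318,"yaw": 0,"claw": 1},
  {"dx": -0.245,"dy": -0.126,"dz": 0.323,"yaw": 0,"claw": 1},
  {"dx": -0.245,"dy": -0.126,"dz": 0.324,"yaw": 0,"claw": 1},
  {"dx": -0.245,"dy": -0.126,"dz": 0.324,"yaw": 0,"claw": 1},
])

```text
time: 25.0
tool_pos: [0.6024, -0.1525, 0.0598]
tool_rot: [0.0, 0.999, -0.035, 0.0]
contact_force: [-5.5, 1.8, 8.9]
gripper_width: -0.001
grasp_force: 4.9
```

Emit:
send_rows([
  {"dx": 0,"dy": 0,"dz": -0.08,"yaw": 0,"claw": 1},
  {"dx": 0,"dy": 0,"dz": -0.18,"yaw": 0,"claw": 1},
  {"dx": 0,"dy": -0.1,"dz": -0.2,"yaw": 0,"claw": 1},
  {"dx": 0,"dy": -0.2,"dz": -0.2,"yaw": 0,"claw": 1},
  {"dx": 0,"dy": -0.3,"dz": -0.2,"yaw": 0,"claw": 1},
  {"dx": 0,"dy": -0.38,"dz": -0.2,"yaw": 0,"claw": 1},
  {"dx": 0,"dy": -0.38,"dz": -0.2,"yaw": 0,"claw": 1},
])

```text
time: 25.88
tool_pos: [0.6157, 0.0398, 0.1579]
tool_rot: [-0.0, 0.999, -0.033, 0.001]
contact_force: [0.0, -1.0, -0.4]
gripper_width: 0.003
grasp_force: 0.0
```

Run:
```python
from h import *
path("yellow",[(-20,66,100),(-20,66,57)])
```

```text
yellow pos [0.6157 0.0398 0.1579] yaw 0.049
(-20, 66, 100) [-0.037, -0.01, 0.116]
(-20, 66, 57) [-0.037, -0.01, 0.202]
```

Emit:
send_rows([
  {"dx": -0.037,"dy": -0.01,"dz": 0,"yaw": 0.049,"claw": 1},
  {"dx": -0.037,"dy": -0.01,"dz": 0.08,"yaw": 0.049,"claw": 1},
  {"dx": -0.037,"dy": -0.01,"dz": 0.14,"yaw": 0.049,"claw": 1},
  {"dx": -0.037,"dy": -0.01,"dz": 0.17,"yaw": 0.049,"claw": 1},
  {"dx": -0.037,"dy": -0.01,"dz": 0.19,"yaw": 0.049,"claw": 1},
  {"dx": -0.037,"dy": -0.01,"dz": 0.2,"yaw": 0.049,"claw": 1},
  {"dx": -0.037,"dy": -0.01,"dz": 0.203,"yaw": 0.049,"claw": 1},
  {"dx": -0.037,"dy": -0.01,"dz": 0.203,"yaw": 0.049,"claw": 1},
])

```text
time: 26.88
tool_pos: [0.598, 0.0431, 0.0598]
tool_rot: [0.001, 0.997, -0.072, 0.0]
contact_force: [-10.8, -1.6, 15.3]
gripper_width: -0.001
grasp_force: 7.2
```

Emit:
send_rows([
  {"dx": 0,"dy": 0,"dz": -0.08,"yaw": 0,"claw": 1},
  {"dx": 0,"dy": 0,"dz": -0.18,"yaw": 0,"claw": 1},
  {"dx": 0,"dy": -0.1,"dz": -0.2,"yaw": 0,"claw": 1},
  {"dx": 0,"dy": -0.2,"dz": -0.2,"yaw": 0,"claw": 1},
  {"dx": 0,"dy": -0.3,"dz": -0.2,"yaw": 0,"claw": 1},
  {"dx": 0,"dy": -0.36,"dz": -0.2,"yaw": 0,"claw": 1},
  {"dx": 0,"dy": -0.36,"dz": -0.2,"yaw": 0,"claw": 1},
])

```text
time: 27.75
tool_pos: [0.6236, 0.2236, 0.1565]
tool_rot: [-0.0, 0.998, -0.071, 0.001]
contact_force: [0.2, -0.3, 0.1]
gripper_width: -0.001
grasp_force: 0.0
```

Run:
```python
from h import *
path("blue",[(-20,66,100),(-20,66,57)])
```

```text
blue pos [0.6236 0.2236 0.1565] yaw -0.018
(-20, 66, 100) [-0.015, -0.002, 0.113]
(-20, 66, 57) [-0.015, -0.002, 0.199]
```

Next I press the blue cap, then back off high and clear of everything.

Emit:
send_rows([
  {"dx": -0.015,"dy": -0.002,"dz": 0,"yaw": -0.018,"claw": 1},
  {"dx": -0.015,"dy": -0.002,"dz": 0.08,"yaw": -0.018,"claw": 1},
  {"dx": -0.015,"dy": -0.002,"dz": 0.14,"yaw": -0.018,"claw": 1},
  {"dx": -0.015,"dy": -0.002,"dz": 0.17,"yaw": -0.018,"claw": 1},
  {"dx": -0.015,"dy": -0.002,"dz": 0.19,"yaw": -0.018,"claw": 1},
  {"dx": -0.015,"dy": -0.002,"dz": 0.198,"yaw": -0.018,"claw": 1},
  {"dx": -0.015,"dy": -0.002,"dz": 0.2,"yaw": -0.018,"claw": 1},
  {"dx": -0.015,"dy": -0.002,"dz": 0.2,"yaw": -0.018,"claw": 1},
])

```text
time: 28.75
tool_pos: [0.6164, 0.2232, 0.0598]
tool_rot: [0.001, 0.998, -0.059, 0.0]
contact_force: [-9.3, -2.9, 15.3]
gripper_width: 0.005
grasp_force: 7.4
```

Emit:
send_rows([
  {"dx": 0,"dy": 0,"dz": -0.08,"yaw": 0,"claw": 1},
  {"dx": 0,"dy": 0,"dz": -0.18,"yaw": 0,"claw": 1},
  {"dx": 0,"dy": 0.1,"dz": -0.3,"yaw": 0,"claw": 1},
  {"dx": 0.04,"dy": 0.22,"dz": -0.4,"yaw": 0,"claw": 1},
  {"dx": 0.08,"dy": 0.34,"dz": -0.45,"yaw": 0,"claw": 1},
  {"dx": 0.12,"dy": 0.38,"dz": -0.45,"yaw": 0,"claw": 1},
  {"dx": 0.2,"dy": 0.38,"dz": -0.45,"yaw": 0,"claw": 1},
  {"dx": 0.2,"dy": 0.38,"dz": -0.45,"yaw": 0,"claw": 1},
])

```text
time: 29.75
tool_pos: [0.6942, 0.0217, 0.2804]
tool_rot: [-0.0, 0.998, -0.06, 0.0]
contact_force: [-0.9, 0.3, -0.4]
gripper_width: 0.002
grasp_force: 0.0
```

Run:
```python
from h import *
w,c=snap("wrist","w11");s=snap("side","s11")[0];t=snap("top","t11")[0]
cv2.imwrite("pics/v11.png",np.vstack([np.hstack([cv2.resize(w,(400,300)),cv2.resize(t,(400,300))]),cv2.resize(s[110:245,195:385],(800,300),interpolation=cv2.INTER_CUBIC)]))
```

```text
(no output)
```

View pics/v11.png

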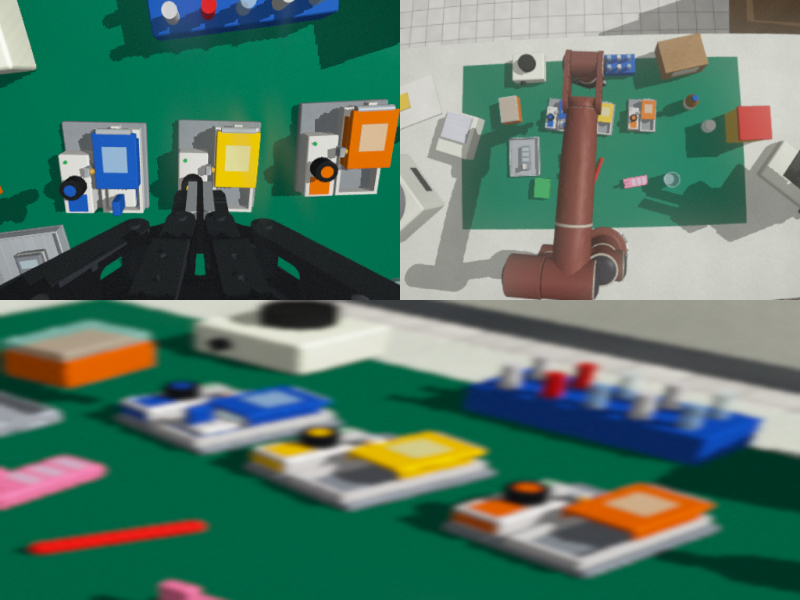

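The covers stay shut, the knobs are lower, and nothing else has moved. I'll check the cap heights in numbers before handing in.

Run:
```python
from h import *
H={"blue":((100,120,50),(125,255,255),(230,138,246,153)),"yellow":((22,130,90),(34,255,255),(262,158,282,174)),"orange":((5,130,90),(18,255,255),(312,183,333,197))}
for f in ("s10","s11"):
    im=cv2.imread(f"pics/{f}.png"); print(f,{k:[np.round(b[:3],1).tolist() for b in blobs(im,*v[:2],3,v[2])] for k,v in H.items()})
```

```text
s10 {'blue': [[8.5, 238.4, 145.0]], 'yellow': [[11.5, 270.6, 166.3]], 'orange': [[22.0, 320.6, 190.1]]}
s11 {'blue': [[13.5, 237.6, 148.5]], 'yellow': [[11.5, 270.6, 169.3]], 'orange': [[20.0, 320.0, 194.0]]}
```

```bash
python3 -c "
from plant import manip
print(manip.job_done())"
```

```text
the job is handed in; nothing more can be done
None
```

I handed the job in with everything done in the order asked: the finished cartridge is in the tray, fresh_blue (the only fresh one I found) is in the blue module with its fin at the front, all three covers are shut, and all three caps are pressed down.

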